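Dock the chopping board in its tapered dovetail way

ROBOT

A 7-joint arm with a two-finger parallel gripper is mounted at the origin on the work surface. World frame = base frame: x ahead of the robot, y to its left, z up, the work surface at z = 0. Lengths are in m, angles in rad, forces in N, time in s.
With the tool pointing down it reaches from about 0.4 to 0.85 m from the base axis. Payload 10.4 kg.
Tool frame: the origin (TCP) lies on the centre line of the jaws, within the pads' length; the fingertips stand 8 mm ahead of it and the grasp point (between the pads) lies 11 mm behind it (r.finger_overhang is the distance from the TCP to the fingertips, in m); z points along the fingers, y is the line along which they close (so a half turn about z gives the same grasp; the last joint's range is limited). The gripper opens to 87 mm and grips with 3 to 60 N. Pads are 19 mm wide; open, the fingers measure 117 mm over their backs; the gripper's body (75 mm by 190 mm) begins 51 mm behind the grasp point.
Start: joints at [1.114, 0.332, -0.065, 1.46, 0.022, 1.35, -0.088], TCP at [0.263, -0.567, 0.231] pointing down, gripper open.
Joint ranges: [-2.6, 2.6], [-0.5, 2.12], [-1.47, 1.34], [0.16, 2.42], [-1.27, 4.41], [0.06, 2.06], [-2.6, 2.6]. Speed limits (rad/s): [2.22, 2.22, 2.79, 2.79, 3.14, 3.14, 3.14].

INTERFACE

Orientations are given as a unit quaternion [x, y, z, w].
In Python, from bench import r, vision gives the robot as it stands.
- The arm moves only by the tool drive_tool, never from a script. Its argument "series" is a list of rows, each a list of 2 entries, a list of its own where there are three numbers: the shift along the world's x, y, z in cm, then the turn about the world's z in degrees. A call has exactly 10 rows; each row shifts and turns the commanded pose from where the row before left it; what a row does not reach is not made up. A row lasts 1/8 s, in which the tool goes at most 62.5 mm and 10.7 degrees, less where a joint would pass 70% of its speed; a pose out of reach is approached as far as the arm can. A call with a gripper value outside its range is refused whole. "hand" is the closure, from 0 (fully open) to 1 (shut), set as the call begins (left out, the last holds). The fingers move at their own pace and stop on an object; "newtons" is the grip in N (left out, the last holds). Time passes only in rows, so rows that do not move let the fingers close, or fill a call up. It gives the time, the measured TCP pose, the force, the opening and the grip force at its end, in the units of the state.
- r.read_state(): the state, without advancing time (a new reading comes with each control period).
- vision.camera(name): name is "side" or "top"; returns a dict with "color" (480x640x3 uint8, red, green, blue), "intrinsics" (3x3 intrinsics, pixels), "k1" (the pictures are not rectified: a ray, as slopes to the right and down, at radius r is drawn at 1 + k1 r^2 times it, then the intrinsics apply), "R" (3x3) and "t" (3): a world point X has camera coordinates R X + t. Camera axes: x right, y down, z forward; pixel columns grow to the right and rows downward; lengths in m; the calibration is good to about 2 mm. A picture is of the moment at which its call begins. There is no depth.
- r.close_job(): hands the job in; it is judged then, once.
The state is a dict: "time": time; "joint_positions": joint angles; "joint_vel": joint speeds; "joint_torque": joint torques, N m; "ee_pos": TCP position; "eef_rot": TCP orientation; "ft_force": force on the tool from outside, world axes, zero at the start; "torque": the same for the moment, N m; "width": finger opening in m; "grip_force": force on a finger pad.
Only numpy, scipy, OpenCV 4.12 (cv2) and the standard library are available. Lean on these libraries where they do the work, as an engineer would, in place of code of your own. Each camera call takes 0.05 s, during which the arm holds its last target. There are 200 camera calls.

TASK

The chopping board lies askew in front of the two metal rails screwed to the worktop. Slide it, narrow end first, in between the rails and push it along until it wedges tight, with a firm push but without ramming it, and leave it wedged there. Do not disturb the jars, the bowl and the tin around it.

Things in the scene. Friction and masses are not known exactly. Their poses are not given: they have to be found in the camera images.
- dock: Dovetail way: two fixed aluminium rails 150 mm long, 22 mm high, 122 mm apart (inside, at the foot) at the mouth, each converging 3 degrees inward; inner faces lean 17 degrees over the board. Flared lead-ins reach 35 mm in front of the mouth. Origin: middle of the mouth, on the worktop; x runs along the way, inward; y to the left rail, part of this body.
- gib: The right-hand rail of the way (its -y side), fixed, with the dock's axes. Origin nominally the dock's, but it is set up to 1 mm nearer to or farther from the left rail, so the place where the board wedges differs by some 20 mm from case to case and must be felt.
- board: Wooden chopping board, 150 mm long (x), 18 mm thick, flat on the worktop, 0.3 to 0.55 kg. Origin: centre of its underside; x points to the narrow end, which goes in first. Underside 112 mm wide at that end, 120 at the middle, 128 at the wide end, where a dark round inlay is; long sides bevelled 17 degrees (top 11 mm narrower).
- way_end (a point): Middle of the cross bar, 18 mm high, joining the rails 158 mm in from the mouth; the wedged board does not reach it. The board wedges abruptly with its middle 10 to 30 mm inside the mouth, its wide end sticking out; a slow push of 15 to 20 N on the middle of the wide end seats it. It may bite early while straightening: ease off and push again until it goes no farther.
- pepper: Amber pepper jar, 48 mm across, 130 mm high, beside the right-hand rail. Loose bystander; origin: underside.
- jam: Clear jam jar with a white lid, 68 mm across, 100 mm high, beyond the cross bar. Loose bystander; origin: underside.
- bowl: White bowl, 110 mm across, 50 mm high, beside the left-hand rail. Loose bystander; origin: underside.
- tin: Food tin, 74 mm across, 110 mm high, to the robot's left. Loose bystander; origin: underside.
There are look-alikes about, which are no part of the job. Of the things shaped like the board, the wooden one is meant.

How it is judged:
By the outcome, as a careful person would: the job done as asked, in the order asked, and still so for the second after the job is handed in, with the robot touching nothing.
It also fails if it takes over 58 s, if anything falls off the work surface, if the arm or the gripper's body presses on something with over 40 N, if the wrist force passes 120 N, or if a joint passes its speed limit or range.

## Working session

There is one attempt and no reset: what is moved stays moved. The work goes in short steps, Python scripts to look and compute and a tool call to move; the robot and the scene stay as the last step left them, time stands still between calls to the robot, and variables do not carry over. Pictures are saved under pics/ and viewed, at most 10 in all, crops included, and the job is handed in when it is done.

Besides the shell and the picture viewer there is one more tool, called after "Call:" as name(argument=value, ...), one argument or row to a line, values as JSON. drive_tool: Moves the arm, as the interface text tells. Its arguments: {"type":"object","properties":{"series":{"type":"array"},"hand":{"type":"number"},"newtons":{"type":"number"}},"required":["series"]}

```bash
mkdir -p pics; cat > h.py <<'E'
import numpy as np, cv2
from bench import r, vision
def snap(n,f=None):
    c=vision.camera(n)
    if f: cv2.imwrite('pics/'+f,c['color'][:,:,::-1])
    return c
def ray(c,uv):
    K=np.array(c['intrinsics'],float); uv=np.atleast_2d(np.array(uv,float))
    d=cv2.undistortPoints(uv.reshape(-1,1,2),K,np.array([c['k1'],0,0,0.])).reshape(-1,2)
    R=np.array(c['R']);t=np.array(c['t'])
    return -R.T@t, np.c_[d,np.ones(len(d))]@R
def plane(c,uv,z):
    o,d=ray(c,uv); return o+d*((z-o[2])/d[:,2])[:,None]
E
python3 - <<'E'
from h import *
for n in('top','side'):
    c=snap(n,n+'0.png'); print(n,np.round(ray(c,[[320,240]]),3),c['k1'],c['intrinsics'])
s=r.read_state();print({k:np.round(v,3).tolist() for k,v in s.items()})
E
```

```text
Traceback (most recent call last):
ValueError: setting an array element with a sequence. The requested array has an inhomogeneous shape after 1 dimensions. The detected shape was (2,) + inhomogeneous part.
```

View pics/top0.png

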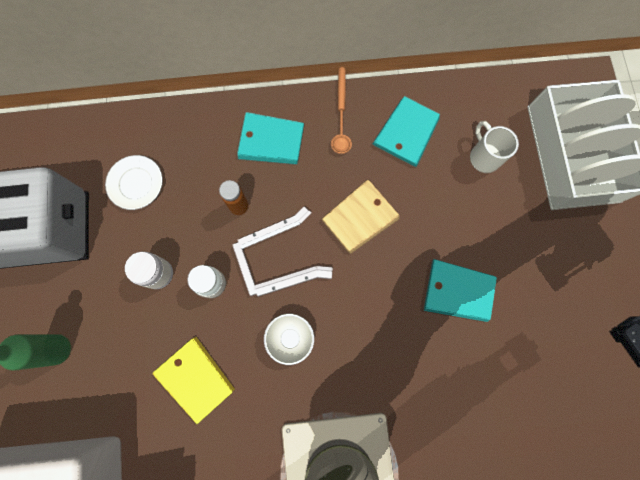

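The top view shows the wooden board at about (360,216), with its dark inlay (the wide end) at (377,202). The rails' mouth is at about (307,212)–(330,272), opening to the right, and the cross bar is at (245,268). The look-alikes are three teal boards at (271,138), (408,131) and (460,291), and a yellow one at (193,380). Only the one at (360,216) is wood-coloured with grain and lies in front of the rails.

```bash
python3 - <<'E'
from h import *
for n in('top','side'):
    c=snap(n,n+'1.png'); o,d=ray(c,[[320,240]]); print(n,o.round(3),d.round(3),c['k1'])
    if n=='top':
        im=c['color']; cv2.imwrite('pics/crop1.png',cv2.resize(im[170:310,220:410,::-1],None,fx=4,fy=4,interpolation=cv2.INTER_CUBIC))
        hsv=cv2.cvtColor(im,cv2.COLOR_RGB2HSV); print(hsv[225,350],hsv[202,377],hsv[380,200],hsv[285,280])
        m=cv2.inRange(hsv,(14,50,140),(30,170,255)); m[:170]=0;m[270:]=0;m[:,:310]=0;m[:,410:]=0
        k=max(cv2.findContours(m,0,2)[0],key=cv2.contourArea); h=cv2.convexHull(k)
        q=cv2.approxPolyDP(h,5,True).reshape(-1,2);print(q)
        p=plane(c,q,.018);print(p.round(4)); print(np.linalg.norm(p-np.roll(p,-1,0),axis=1).round(4))
        print('inlay',plane(c,[[377,202]],.018).round(3))
s=r.read_state();print(s['time'],np.round(s['eef_rot'],3),np.round(s['ft_force'],2))
E
```

```text
top [0.308 0.026 1.03 ] [[ 0.203 -0.038 -0.978]] -0.021243227479517953
[ 23 102 240] [  9 145 114] [ 30 155 248] [120   1 247]
[[368 180]
 [399 215]
 [350 252]
 [322 218]]
[[ 0.6557 -0.1469  0.018 ]
 [ 0.5599 -0.2097  0.018 ]
 [ 0.4824 -0.0811  0.018 ]
 [ 0.5718 -0.0243  0.018 ]]
[0.1145 0.1501 0.106  0.1486]
inlay [[ 0.598 -0.161  0.018]]
side [0.359 0.729 0.916] [[ 0.124 -0.635 -0.762]] 0.02733872719212179
0.15 [ 0.977  0.215 -0.    -0.   ] [-0.72 -0.31  0.38]
```

View pics/crop1.png

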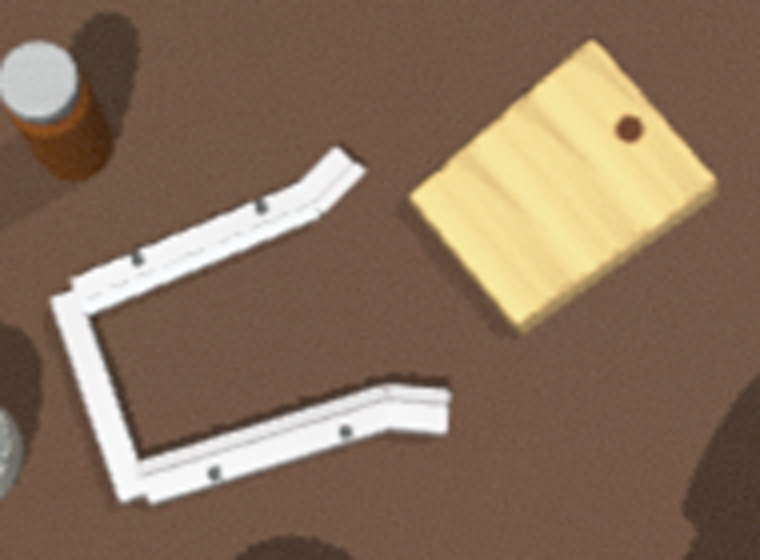

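View pics/side1.png

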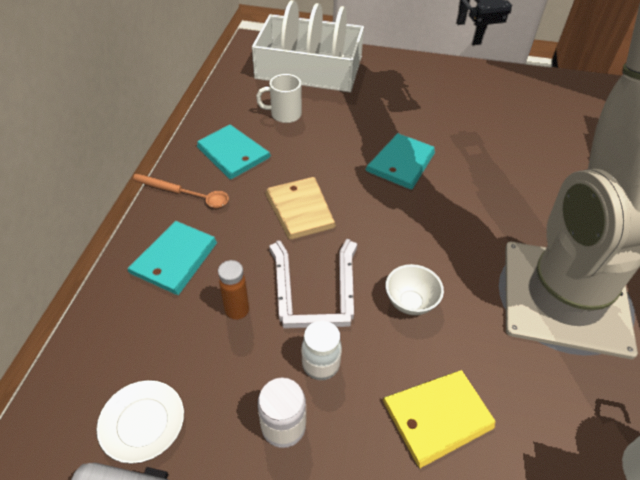

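The enlarged crop confirms the wooden board: inlay at crop (628,129), narrow end at lower left facing the mouth. The rail screws are at crop (261,207), (138,258), (346,431) and (214,473), which give the way's midline. The side view agrees on the layout: board (300,207), rails (315,285), pepper jar (233,290), bowl (413,290).

```bash
cat >> h.py <<'E'
def board(c,lo=(310,170),hi=(410,270)):
    hsv=cv2.cvtColor(c['color'],cv2.COLOR_RGB2HSV)
    m=cv2.inRange(hsv,(14,50,195),(28,170,255)); w=np.zeros_like(m); w[lo[1]:hi[1],lo[0]:hi[0]]=1
    k=max(cv2.findContours(m*w,0,2)[0],key=cv2.contourArea)
    return cv2.approxPolyDP(cv2.convexHull(k),5,True).reshape(-1,2)
E
python3 - <<'E'
from h import *
c=snap('top'); f=lambda a:np.array(a,float)/4+[220,170]-.375
s=plane(c,f([[261,207],[346,431],[138,258],[214,473]]),.022)[:,:2]
m0=(s[0]+s[1])/2;m1=(s[2]+s[3])/2
print('screws',s.round(4),np.linalg.norm(s[0]-s[1]),np.linalg.norm(s[2]-s[3]))
k=plane(c,f([[320,212],[388,385],[300,186],[392,428]]),.022)[:,:2];print('kinks',k.round(4),np.linalg.norm(k[0]-k[1]))
b=plane(c,f([[52,300],[122,500],[92,315],[137,460]]),.018)[:,:2];print('bar',b.round(4))
d=m1-m0;d/=np.linalg.norm(d); th=np.arctan2(d[1],d[0]);print('dock yaw',np.degrees(th))
n=np.array([-d[1],d[0]])
ori=m0+d*((k[:2].mean(0)-m0)@d); print('origin',ori)
D=lambda p:np.c_[(p-ori)@d,(p-ori)@n]
print('kinkD',D(k).round(4),'barD',D(b).round(4),'screwD',D(s).round(4))
q=board(c);p=plane(c,q,.018)[:,:2];print(q.tolist(),p.round(4),D(p).round(4))
print('cent',p.mean(0),D(p.mean(0)[None]))
# flare tips & neighbours
print('flareD',D(plane(c,f([[364,168],[450,395]]),.022)[:,:2]))
E
```

```text
screws [[0.5718 0.065 ]
 [0.4328 0.0281]
 [0.5483 0.1406]
 [0.4164 0.1066]] 0.14381609748660718 0.13615533252733616
kinks [[0.565  0.0303]
 [0.4571 0.001 ]
 [0.5823 0.0406]
 [0.4317 0.0013]] 0.11184680160465647
bar [[0.5291 0.1938]
 [0.4068 0.1614]
 [0.5176 0.1708]
 [0.4291 0.1509]]
dock yaw 104.48751491324832
origin [0.51032286 0.01542984]
kinkD [[ 0.0007 -0.0567]
 [-0.0007  0.0552]
 [ 0.0064 -0.0759]
 [ 0.006   0.0796]] barD [[ 0.168  -0.0628]
 [ 0.1672  0.0637]
 [ 0.1486 -0.0459]
 [ 0.1515  0.0448]] screwD [[ 0.0327 -0.0719]
 [ 0.0317  0.0719]
 [ 0.1117 -0.0681]
 [ 0.1118  0.0681]]
[[369, 181], [398, 214], [349, 250], [323, 218]] [[ 0.6529 -0.149 ]
 [ 0.5626 -0.2076]
 [ 0.4874 -0.0794]
 [ 0.5716 -0.0267]] [[-0.1949 -0.0969]
 [-0.2291  0.0051]
 [-0.0861  0.0459]
 [-0.0561 -0.0488]]
cent [ 0.56863177 -0.11568635] [[-0.14153407 -0.0236536 ]]
flareD [[-0.03342821 -0.07299901]
 [-0.03254806  0.07336388]]
```

Call:
drive_tool(
  series=[
    [[1.5,1.5,-0.3],-0.7],
    [[3.5,4,-1],-0.7],
    [[3.5,4,-1],-0.7],
    [[3.5,4,-1],-0.7],
    [[3.5,4,-1],-0.7],
    [[3.5,4,-1],-0.7],
    [[3.5,4,-1],-0.7],
    [[3.5,4,-1],-0.7],
    [[3.5,4,-1],-0.7],
    [[3.5,4,-1],-0.7],
  ],
  hand=0,
)

```text
time: 1.45
ee_pos: [0.5936, -0.1909, 0.1372]
eef_rot: [0.988, 0.155, -0.0, 0.0]
ft_force: [1.4, 0.0, -0.3]
width: 0.087
grip_force: 0.0
```

```bash
cat >> h.py <<'E'
ORI=np.array([.5103,.0154]); YAW=104.5
d=np.array([np.cos(np.radians(YAW)),np.sin(np.radians(YAW))]); n=np.array([-d[1],d[0]])
def where(tx=None,ty=None,tz=None,line=None):
    s=r.read_state(); p=np.array(s['ee_pos']); q=s['eef_rot']; D=[(p[:2]-ORI)@d,(p[:2]-ORI)@n]
    yl=np.degrees(np.arctan2(q[1]**2-q[0]**2,2*q[0]*q[1]))-YAW
    print('t',round(s['time'],2),'pos',p.round(4),'dock',np.round(D,4),'yline-dock',round((yl+90)%180-90,2),'F dock',np.round([s['ft_force'][:2]@d,s['ft_force'][:2]@n,s['ft_force'][2]],1),'w',round(s['width'],3))
    if tx is not None: print('cm to go',(100*np.r_[ORI+d*tx+n*ty-p[:2],tz-p[2]]).round(2),'turn',((line-yl+90)%180-90).round(2))
E
python3 -c "
from h import *
where(-.155,-.132,.10,3)"
```

```text
t 1.45 pos [ 0.5936 -0.1909  0.1372] dock [-0.2206 -0.029 ] yline-dock 3.31 F dock [-0.3 -1.3 -0.3] w 0.087
cm to go [ 8.33  8.93 -3.72] turn -0.31
```

Call:
drive_tool(
  series=[
    [[1.7,1.8,-0.5],0],
    [[1.7,1.8,-0.5],0],
    [[1.7,1.8,-0.5],0],
    [[1.7,1.8,-0.5],0],
    [[1.5,1.7,-0.5],0],
    [[0,0,-2.5],0],
    [[0,0,-2.5],0],
    [[0,0,-2.5],0],
    [[0,0,-2],0],
    [[0,0,-0.5],0],
  ],
)

```text
time: 2.7
ee_pos: [0.6751, -0.1028, 0.011]
eef_rot: [0.988, 0.155, -0.001, -0.0]
ft_force: [0.5, -0.2, 1.1]
width: 0.0869
grip_force: 0.0
```

```bash
python3 -c "
from h import *
where(-.155,-.0705,.012,3)"
```

```text
t 2.7 pos [ 0.6751 -0.1028  0.011 ] dock [-0.1557 -0.13  ] yline-dock 3.36 F dock [-0.3 -0.4  1.1] w 0.087
cm to go [-5.77 -1.42  0.1 ] turn -0.36
```

Call:
drive_tool(
  series=[
    [[-0.3,-0.07,0],0],
    [[-0.3,-0.07,0],0],
    [[-0.3,-0.07,0],0],
    [[-0.3,-0.07,0],0],
    [[-0.3,-0.07,0],0],
    [[-0.3,-0.07,0],0],
    [[-0.3,-0.07,0],0],
    [[-0.3,-0.07,0],0],
    [[-0.3,-0.07,0],0],
    [[-0.3,-0.07,0],0],
  ],
)

```text
time: 3.95
ee_pos: [0.6455, -0.1102, 0.0126]
eef_rot: [0.988, 0.155, -0.0, 0.0]
ft_force: [0.5, -0.2, -0.3]
width: 0.0868
grip_force: 0.0
```

Call:
drive_tool(
  series=[
    [[-0.3,-0.07,0],0],
    [[-0.3,-0.07,0],0],
    [[-0.3,-0.07,0],0],
    [[-0.3,-0.07,0],0],
    [[-0.3,-0.07,0],0],
    [[-0.3,-0.07,0],0],
    [[-0.3,-0.07,0],0],
    [[-0.3,-0.07,0],0],
    [[-0.3,-0.07,0],0],
    [[0,0,0],0],
  ],
)

```text
time: 5.2
ee_pos: [0.6183, -0.1165, 0.0125]
eef_rot: [0.988, 0.155, -0.0, -0.0]
ft_force: [0.3, 0.0, 0.1]
width: 0.0866
grip_force: 0.6
```

```bash
python3 -c "
from h import *
where(-.155,-.0705,.012,3)
c=snap('top'); cv2.imwrite('pics/crop2.png',cv2.resize(c['color'][150:310,220:420,::-1],None,fx=3.5,fy=3.5,interpolation=cv2.INTER_CUBIC))"
```

```text
t 5.2 pos [ 0.6183 -0.1165  0.0125] dock [-0.1547 -0.0715] yline-dock 3.35 F dock [-0.  -0.3  0.1] w 0.087
cm to go [-0.09 -0.05 -0.05] turn -0.35
```

View pics/crop2.png

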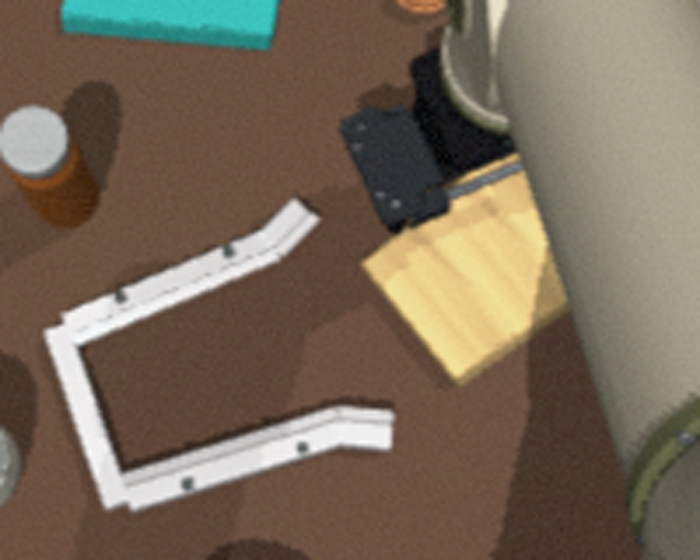

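The narrow end's corners are now at crop (363,263) and (460,383). The board has shifted but hardly turned, and the arm hides the rest, so I'll check the side view.

```bash
python3 -c "
from h import *
c=snap('side'); cv2.imwrite('pics/s2.png',cv2.resize(c['color'][110:330,190:450,::-1],None,fx=3,fy=2.7,interpolation=cv2.INTER_CUBIC))"
```

```text
(no output)
```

View pics/s2.png

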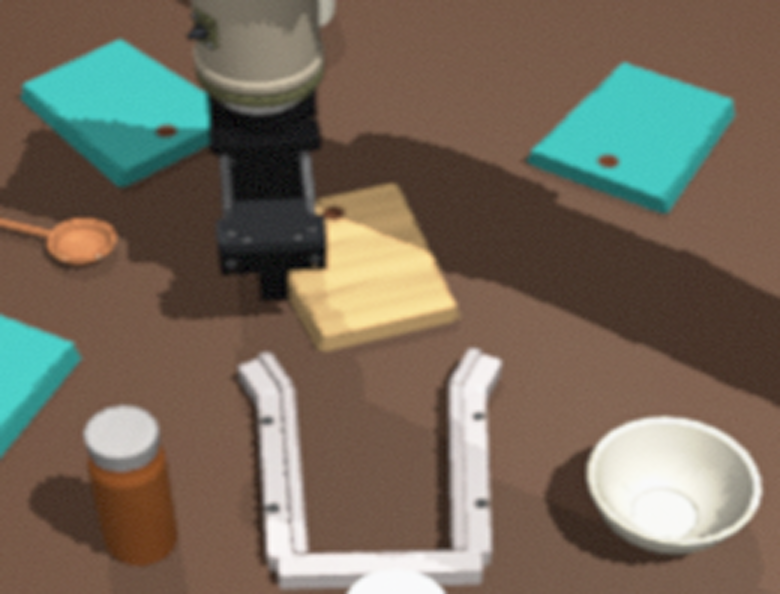

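The side view shows the board lying against the finger wall, with the inlay at crop (333,213), narrow corners at (322,335) and (457,303), and the wide left corner at (397,185). I'll turn these into dock coordinates.

```bash
python3 -c "
from h import *
c=snap('side'); q=np.array([[322,335],[457,303],[397,185],[333,213]])/[3,2.7]+[190,110]
p=plane(c,q,.018)[:,:2]; print(np.c_[(p-ORI)@d,(p-ORI)@n].round(4))
q=np.array([[269,190],[318,179],[333,218],[285,233],[294,188]])
p=plane(c,[[268,186]],.018)
ct=snap('top'); q=np.array([[363,263],[460,383]])/3.5+[220,150]
p=plane(ct,q,.018)[:,:2]; print(np.c_[(p-ORI)@d,(p-ORI)@n].round(4))
q=np.array([[322,219],[275,250],[332,240],[274,249]])
s=[[392,265+0],[275,355]]
q=np.array([[265,355],[478,350]])/[3,2.7]+[190,110]; p=plane(c,q,.022)[:,:2]; print('flare',np.c_[(p-ORI)@d,(p-ORI)@n].round(4))
"
```

```text
[[-0.0503 -0.0337]
 [-0.0818  0.065 ]
 [-0.221   0.0274]
 [-0.1877 -0.0232]]
[[-0.0514 -0.0317]
 [-0.0831  0.069 ]]
flare [[-0.0273 -0.074 ]
 [-0.0282  0.076 ]]
```

The wide-end finger passed outside the board's corner, so the board only slid about 17 mm sideways without turning. It is still 18° askew, but nearly centred. A flat push on its wide end, where the left corner is the rearmost point, will turn it the right way. I'll back off, lift and go round.

Call:
drive_tool(
  series=[
    [[0.7,0.2,0],0],
    [[0.7,0.2,0.5],0],
    [[0.2,0,2],0],
    [[0,0,3],0],
    [[0,0,3],0],
    [[0,-2,0],9.6],
    [[0,-2,0],9.6],
    [[0,-2,0],9.6],
    [[0,-2,0],9.6],
    [[0,-2,0],9.6],
  ],
  hand=0.54,
  newtons=40,
)

```text
time: 6.65
ee_pos: [0.6352, -0.2131, 0.0993]
eef_rot: [0.838, 0.546, 0.0, 0.001]
ft_force: [-0.3, 0.5, -0.7]
width: 0.0398
grip_force: 0.0
```

```bash
python3 -c "
from h import *
where(-.255,.008,.0125,90)"
```

```text
t 6.65 pos [ 0.6352 -0.2131  0.0993] dock [-0.2525 -0.0637] yline-dock 51.67 F dock [ 0.6  0.2 -0.7] w 0.04
cm to go [-6.88 -2.04 -8.68] turn 38.33
```

Call:
drive_tool(
  series=[
    [[-1.7,-0.5,0],9.6],
    [[-1.7,-0.5,0],9.6],
    [[-1.7,-0.5,0],9.6],
    [[-1.8,-0.5,0],9.5],
    [[0,0,-2],0],
    [[0,0,-2],0],
    [[0,0,-2],0],
    [[0,0,-1.6],0],
    [[0,0,-1],0],
    [[0,0,0],0],
  ],
)

```text
time: 7.9
ee_pos: [0.5654, -0.2321, 0.0107]
eef_rot: [0.615, 0.789, -0.0, -0.001]
ft_force: [-0.4, 0.7, -0.3]
width: 0.04
grip_force: 0.0
```

```bash
python3 -c "
from h import *
where(-.195,.008,.0125,90)"
```

```text
t 7.9 pos [ 0.5654 -0.2321  0.0107] dock [-0.2535  0.0086] yline-dock 89.66 F dock [ 0.8  0.2 -0.3] w 0.04
cm to go [-1.41  5.67  0.18] turn 0.34
```

Call:
drive_tool(
  series=[
    [[-0.07,0.27,0.1],0.3],
    [[-0.07,0.27,0],0],
    [[-0.07,0.27,0],0],
    [[-0.07,0.27,0],0],
    [[-0.07,0.27,0],0],
    [[-0.07,0.27,0],0],
    [[-0.07,0.27,0],0],
    [[-0.07,0.27,0],0],
    [[-0.07,0.27,0],0],
    [[-0.07,0.27,0],0],
  ],
)

```text
time: 9.15
ee_pos: [0.5585, -0.2057, 0.0126]
eef_rot: [0.613, 0.79, -0.0, 0.0]
ft_force: [-0.8, -1.2, 1.4]
width: 0.0399
grip_force: 0.9
```

Call:
drive_tool(
  series=[
    [[-0.07,0.27,0],0],
    [[-0.07,0.27,0],0],
    [[-0.07,0.27,0],0],
    [[-0.07,0.27,0],0],
    [[-0.07,0.27,0],0],
    [[-0.07,0.27,0],0],
    [[-0.07,0.27,0],0],
    [[-0.07,0.27,0],0],
    [[0,0,0],0],
    [[0,0,0],0],
  ],
)

```text
time: 10.4
ee_pos: [0.553, -0.1834, 0.0125]
eef_rot: [0.612, 0.791, 0.0, -0.0]
ft_force: [-1.2, -0.6, 0.6]
width: 0.0401
grip_force: 0.4
```

```bash
python3 -c "
from h import *
where(-.195,.008,.0125,90)
c=snap('side'); cv2.imwrite('pics/s3.png',cv2.resize(c['color'][110:330,190:450,::-1],None,fx=3,fy=2.7,interpolation=cv2.INTER_CUBIC))"
```

```text
t 10.4 pos [ 0.553  -0.1834  0.0125] dock [-0.2032  0.0084] yline-dock 89.97 F dock [-0.3  1.3  0.6] w 0.04
cm to go [-0.16  0.8  -0.  ] turn 0.03
```

View pics/s3.png

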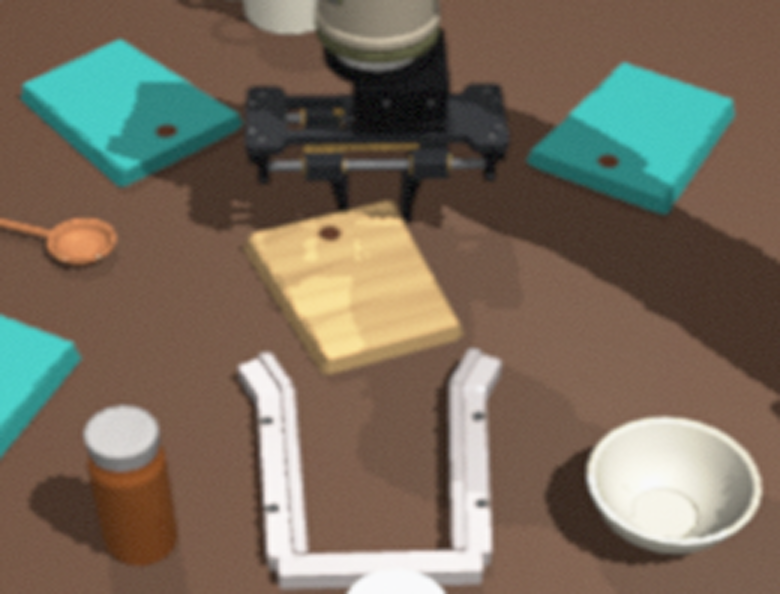

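The board is fully visible now: wide corners at crop (250,243) and (393,207), narrow ones at (328,362) and (460,327). The narrow end is entering the flare, and some skew remains.

```bash
cat >> h.py <<'E'
def bd(c,q):
    p=plane(c,q,.018)[:,:2]; D=np.c_[(p-ORI)@d,(p-ORI)@n]; print(D.round(4).tolist())
    h=(D[2]+D[3]-D[0]-D[1]); print('centre',D.mean(0).round(4),'heading',np.degrees(np.arctan2(h[1],h[0])).round(1),'len',np.linalg.norm(h)/2)
E
python3 -c "
from h import *
c=snap('side'); bd(c,np.array([[250,243],[393,207],[328,362],[460,327]])/[3,2.7]+[190,110])"
```

```text
[[-0.1536, -0.0863], [-0.1938, 0.0232], [-0.0223, -0.03], [-0.056, 0.0654]]
centre [-0.1064 -0.0069] heading 20.1 len 0.1433373362339746
```

```bash
python3 -c "
from h import *
c=snap('side'); a=cv2.resize(c['color'][150:255,265:355,::-1],None,fx=4.4,fy=5.7,interpolation=cv2.INTER_CUBIC)
t=snap('top'); b=cv2.resize(t['color'][160:310,270:420,::-1],(400,598),interpolation=cv2.INTER_CUBIC); a=cv2.resize(a,(396,598))
cv2.imwrite('pics/both.png',np.hstack([a,b]))"
```

```text
(no output)
```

View pics/both.png

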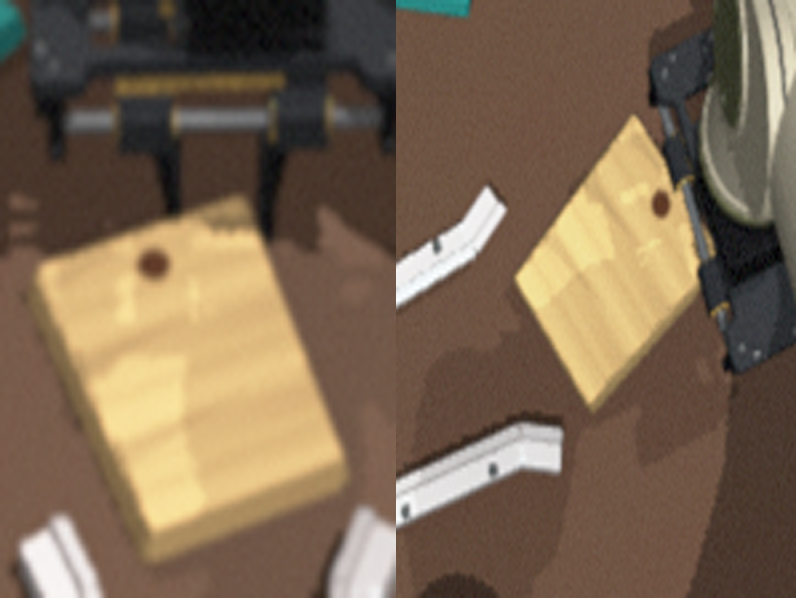

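Both views agree. The left finger (left half, (268,190)) again passed just outside the wide-left corner (243,195), and the right finger pushed near the board's centre, so the board advanced without turning. I'll use the closed fingertips on the right side next to the wide corner instead, which turns it while staying clear of the flares.

Call:
drive_tool(
  series=[
    [[0.25,-1,0],0],
    [[0.25,-1,0],0],
    [[0,0,2],0],
    [[0,0,3],0],
    [[0,0,3],0],
    [[2,0,0],-9.6],
    [[2,0,0],-9.6],
    [[2,1,0],-9.6],
    [[2,2,0],-9.6],
    [[2,2,0],-9.6],
  ],
)

```text
time: 11.85
ee_pos: [0.6591, -0.1531, 0.0942]
eef_rot: [0.882, 0.47, 0.001, 0.0]
ft_force: [0.7, -0.1, 0.2]
width: 0.0399
grip_force: 0.0
```

Call:
drive_tool(
  series=[
    [[2,2,0],-9.6],
    [[0,2,0],-9.6],
    [[0,1.7,0],-9.6],
    [[0,0,0],-9.6],
    [[0,0,0],0],
    [[0,0,0],0],
    [[0,0,0],0],
    [[0,0,0],0],
    [[0,0,0],0],
    [[0,0,0],0],
  ],
  hand=1,
  newtons=20,
)

```text
time: 13.1
ee_pos: [0.6781, -0.0968, 0.0925]
eef_rot: [0.988, 0.157, 0.0, 0.0]
ft_force: [0.4, 0.4, -0.1]
width: 0.0004
grip_force: 0.0
```

```bash
python3 -c "
from h import *
where(-.150,-.130,.0125,3)
t=snap('top');print(board(t,(300,160),(420,290)).tolist()); c=snap('side'); q=board(c,(200,150),(400,300)); print(q.tolist())
"
```

```text
t 13.1 pos [ 0.6781 -0.0968  0.0925] dock [-0.1507 -0.1344] yline-dock 3.57 F dock [ 0.2 -0.5 -0.1] w 0.0
cm to go [-0.44 -0.05 -8.  ] turn -0.57
[[360, 190], [371, 206], [366, 241], [342, 260], [315, 229]]
[[274, 197], [294, 192], [322, 203], [342, 230], [300, 243]]
```

Call:
drive_tool(
  series=[
    [[0,0,-2],0],
    [[0,0,-2],0],
    [[0,0,-2],0],
    [[0,0,-1.5],0],
    [[0,0,-0.5],0],
    [[-0.4,-0.1,0],0],
    [[-0.4,-0.1,0],0],
    [[-0.4,-0.1,0],0],
    [[-0.4,-0.1,0],0],
    [[-0.4,-0.1,0],0],
  ],
)

```text
time: 14.45
ee_pos: [0.6579, -0.102, 0.0128]
eef_rot: [0.988, 0.157, 0.0, 0.0]
ft_force: [0.3, -0.3, -0.1]
width: 0.0003
grip_force: 0.0
```

Call:
drive_tool(
  series=[
    [[-0.4,-0.1,0],0],
    [[-0.4,-0.1,0],0],
    [[-0.4,-0.1,0],0],
    [[-0.4,-0.1,0],0],
    [[-0.4,-0.1,0],0],
    [[-0.4,-0.1,0],0],
    [[-0.4,-0.1,0],0],
    [[-0.4,-0.1,0],0],
    [[-0.3,-0.08,0],0],
    [[0,0,0],0],
  ],
)

```text
time: 15.7
ee_pos: [0.6228, -0.1108, 0.0126]
eef_rot: [0.988, 0.157, -0.0, 0.0]
ft_force: [0.8, -1.1, 1.0]
width: 0.0007
grip_force: 0.4
```

```bash
python3 -c "
from h import *
where(-.150,-.075,.0125,3)
c=snap('side'); cv2.imwrite('pics/s4.png',cv2.resize(c['color'][110:330,190:450,::-1],None,fx=3,fy=2.7,interpolation=cv2.INTER_CUBIC))"
```

```text
t 15.7 pos [ 0.6228 -0.1108  0.0126] dock [-0.1503 -0.0773] yline-dock 3.54 F dock [-1.3 -0.5  1. ] w 0.001
cm to go [-0.23 -0.03 -0.01] turn -0.54
```

View pics/s4.png

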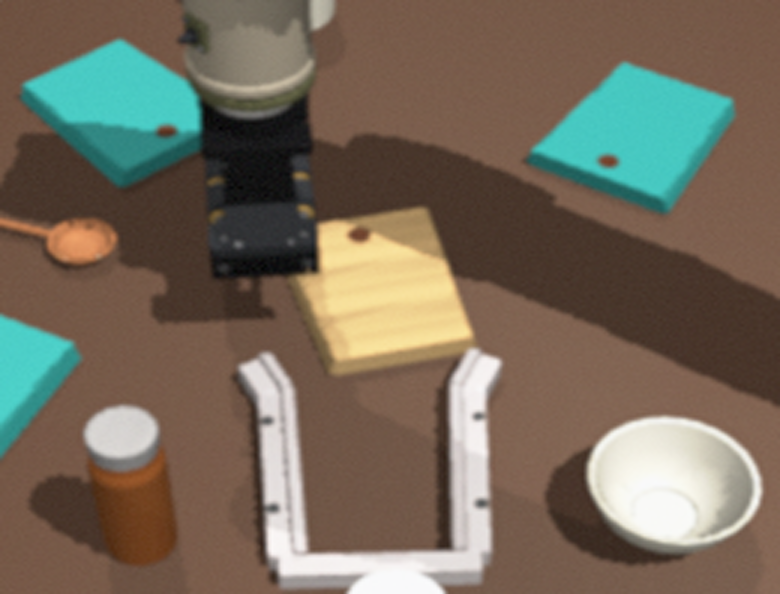

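The board is turning now: narrow corners at crop (333,362) and (472,337), wide-left at (430,208), inlay at (359,234).

```bash
python3 -c "
from h import *
c=snap('side'); q=np.array([[430,208],[333,362],[472,337],[359,234]])/[3,2.7]+[190,110]
p=plane(c,q,.018)[:,:2]; D=np.c_[(p-ORI)@d,(p-ORI)@n]; print(D.round(4).tolist())
for a,b,o in((1,2,-90),(0,2,3),): v=D[b]-D[a]; print(np.degrees(np.arctan2(v[1],v[0]))+o)
"
```

```text
[[-0.1919, 0.0516], [-0.0222, -0.0264], [-0.0452, 0.0732], [-0.1621, -0.004]]
13.02472586726715
11.392553152957065
```

Call:
drive_tool(
  series=[
    [[0.8,0.2,0],0],
    [[0.7,0.2,1],0],
    [[0,0,3],0],
    [[0,0,4],0],
    [[-4.2,0.5,0],-2],
    [[-4.2,0.5,0],-2],
    [[-4.2,0.5,0],-2],
    [[-4.2,0.5,0],-0.5],
    [[-4.9,0.6,0],0],
    [[0,0,0],0],
  ],
)

```text
time: 17.05
ee_pos: [0.4187, -0.0804, 0.0929]
eef_rot: [0.995, 0.101, -0.001, 0.001]
ft_force: [1.3, 0.1, -0.4]
width: 0.0002
grip_force: 0.0
```

```bash
python3 -c "
from h import *
where(-.072,.112,.0125,-3)"
```

```text
t 17.05 pos [ 0.4187 -0.0804  0.0929] dock [-0.0698  0.1127] yline-dock -2.94 F dock [-0.2 -1.3 -0.4] w 0.0
cm to go [ 0.12 -0.19 -8.04] turn -0.06
```

Call:
drive_tool(
  series=[
    [[0,-0.2,-2],0],
    [[0,0,-2],0],
    [[0,0,-2],0],
    [[0,0,-1.5],0],
    [[0,0,-0.5],0],
    [[0.4,0.1,0],0],
    [[0.4,0.1,0],0],
    [[0.4,0.1,0],0],
    [[0.4,0.1,0],0],
    [[0.4,0.1,0],0],
  ],
)

```text
time: 18.3
ee_pos: [0.4415, -0.0776, 0.0127]
eef_rot: [0.995, 0.101, 0.0, 0.0]
ft_force: [0.2, 0.8, -0.2]
width: 0.0006
grip_force: 0.0
```

Call:
drive_tool(
  series=[
    [[0.4,0.1,0],0],
    [[0.4,0.1,0],0],
    [[0.4,0.1,0],0],
    [[0.4,0.1,0],0],
    [[0.4,0.1,0],0],
    [[0.4,0.1,0],0],
    [[0.3,0.08,0],0],
    [[0,0,0],0],
    [[0,0,0],0],
    [[0,0,0],0],
  ],
)

```text
time: 19.55
ee_pos: [0.4683, -0.0709, 0.0127]
eef_rot: [0.995, 0.101, 0.0, 0.0]
ft_force: [-0.0, 0.2, 0.7]
width: 0.0005
grip_force: 0.0
```

```bash
python3 -c "
from h import *
where(-.072,.064,.0125,-3)
c=snap('side'); cv2.imwrite('pics/s5.png',cv2.resize(c['color'][110:330,190:450,::-1],None,fx=3,fy=2.7,interpolation=cv2.INTER_CUBIC))"
```

```text
t 19.55 pos [ 0.4683 -0.0709  0.0127] dock [-0.0731  0.0623] yline-dock -2.95 F dock [ 0.2 -0.   0.7] w 0.0
cm to go [-0.19  0.06 -0.02] turn -0.05
```

View pics/s5.png

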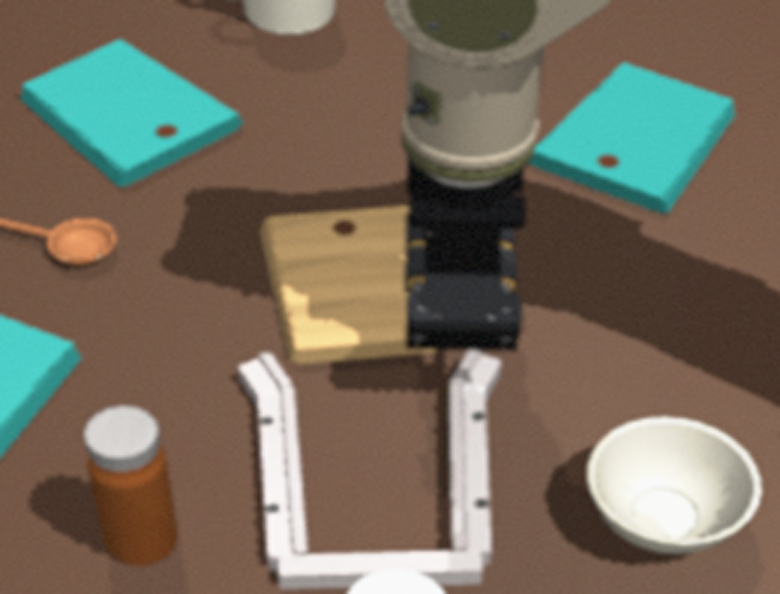

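The board is now nearly square to the way: inlay at crop (344,228), right-side corners at (264,222) and (294,351).

```bash
python3 -c "
from h import *
c=snap('side'); q=np.array([[264,222],[294,351],[344,228],[405,207],[407,344]])/[3,2.7]+[190,110]
p=plane(c,q,.018)[:,:2]; D=np.c_[(p-ORI)@d,(p-ORI)@n]; print(D.round(4).tolist())
v=D[1]-D[0]; print(np.degrees(np.arctan2(v[1],v[0]))-3)
v=D[4]-D[1]; print(np.degrees(np.arctan2(v[1],v[0]))-90)
"
```

```text
[[-0.1782, -0.076], [-0.0342, -0.0538], [-0.1695, -0.0152], [-0.1936, 0.0324], [-0.0392, 0.0265]]
5.767433466373424
3.572419010210183
```

Call:
drive_tool(
  series=[
    [[-0.8,-0.2,0],0],
    [[-0.7,-0.2,1],0],
    [[0,0,3.5],0],
    [[0,0,4],0],
    [[0,-2,0],9.3],
    [[1,-2,0],9.3],
    [[2,-2,0],9.3],
    [[2,-2,0],9.3],
    [[2,-2,0],9.3],
    [[2,-1.5,0],9.3],
  ],
)

```text
time: 20.9
ee_pos: [0.5432, -0.191, 0.0983]
eef_rot: [0.831, 0.556, 0.0, 0.0]
ft_force: [0.6, 1.2, 0.1]
width: 0.0008
grip_force: 0.0
```

Call:
drive_tool(
  series=[
    [[1.6,-0.5,0],9.3],
    [[1.6,-0.5,0],9.3],
    [[0,0,0],9.3],
    [[0,0,0],9.3],
    [[0,0,-1.5],0],
    [[0,0,-2],0],
    [[0,0,-2],0],
    [[0,0,-2],0],
    [[0,0,-1],0],
    [[0,0,0],0],
  ],
  hand=0.25,
  newtons=40,
)

```text
time: 22.15
ee_pos: [0.5747, -0.1996, 0.0116]
eef_rot: [0.612, 0.791, -0.0, -0.001]
ft_force: [-0.0, 0.6, 0.1]
width: 0.0653
grip_force: 0.0
```

```bash
python3 -c "
from h import *
where(-.195,-.010,.0125,90)"
```

```text
t 22.15 pos [ 0.5747 -0.1996  0.0116] dock [-0.2243 -0.0085] yline-dock -89.95 F dock [ 0.5 -0.1  0.1] w 0.065
cm to go [-0.59  2.87  0.09] turn -0.05
```

Call:
drive_tool(
  series=[
    [[-0.1,0.45,0.1],0],
    [[-0.12,0.45,0],0],
    [[-0.12,0.45,0],0],
    [[-0.12,0.45,0],0],
    [[-0.12,0.45,0],0],
    [[-0.12,0.45,0],0],
    [[-0.22,0.42,0],0],
    [[-0.22,0.42,0],0],
    [[-0.22,0.42,0],0],
    [[-0.22,0.42,0],0],
  ],
)

```text
time: 23.4
ee_pos: [0.5593, -0.1557, 0.0136]
eef_rot: [0.612, 0.791, 0.0, 0.0]
ft_force: [1.7, -1.2, 0.9]
width: 0.0654
grip_force: 1.1
```

Call:
drive_tool(
  series=[
    [[-0.18,0.43,0],0],
    [[-0.18,0.43,0],0],
    [[-0.18,0.43,0],0],
    [[-0.18,0.43,0],0],
    [[-0.12,0.45,0],0],
    [[-0.12,0.45,0],0],
    [[0,0,0],0],
    [[0,0,0],0],
    [[0,0,0],0],
    [[0,0,0],0],
  ],
)

```text
time: 24.65
ee_pos: [0.5496, -0.1296, 0.0134]
eef_rot: [0.612, 0.791, 0.0, -0.0]
ft_force: [-1.2, -2.8, -0.1]
width: 0.0654
grip_force: 1.1
```

```bash
python3 -c "
from h import *
where(-.080,0,.0125,90)
c=snap('side'); cv2.imwrite('pics/s6.png',cv2.resize(c['color'][110:330,190:450,::-1],None,fx=3,fy=2.7,interpolation=cv2.INTER_CUBIC))"
```

```text
t 24.65 pos [ 0.5496 -0.1296  0.0134] dock [-0.1502 -0.0017] yline-dock -89.93 F dock [-2.4  1.9 -0.1] w 0.065
cm to go [-1.93  6.76 -0.09] turn -0.07
```

View pics/s6.png

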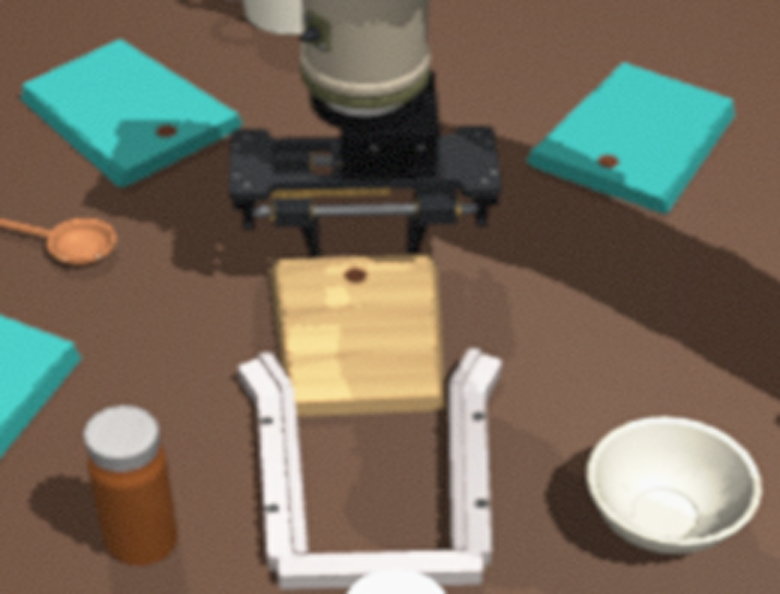

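The board is square and its narrow end has entered between the rails: narrow edge at crop y≈405, wide corners at (276,260) and (434,258), nothing else disturbed. I'll push on slowly and watch the force.

Call:
drive_tool(
  series=[
    [[-0.13,0.38,0],0],
    [[-0.13,0.38,0],0],
    [[-0.13,0.38,0],0],
    [[-0.13,0.38,0],0],
    [[-0.13,0.38,0],0],
    [[-0.13,0.38,0],0],
    [[-0.13,0.38,0],0],
    [[-0.1,0.38,0],0],
    [[-0.1,0.38,0],0],
    [[0,0,0],0],
  ],
)

```text
time: 25.95
ee_pos: [0.5388, -0.0949, 0.0137]
eef_rot: [0.612, 0.791, 0.0, 0.0]
ft_force: [0.1, -0.2, 0.6]
width: 0.0654
grip_force: 0.3
```

Call:
drive_tool(
  series=[
    [[-0.08,0.3,0],0],
    [[-0.08,0.3,0],0],
    [[-0.08,0.3,0],0],
    [[-0.08,0.3,0],0],
    [[-0.08,0.3,0],0],
    [[-0.08,0.3,0],0],
    [[-0.08,0.3,0],0],
    [[0,0,0],0],
    [[0,0,0],0],
    [[0,0,0],0],
  ],
)

```text
time: 27.2
ee_pos: [0.5332, -0.0742, 0.0136]
eef_rot: [0.612, 0.791, 0.0, -0.0]
ft_force: [-1.0, -1.9, 0.2]
width: 0.0652
grip_force: 0.8
```

```bash
python3 -c "
from h import *
where(-.075,0,.0125,90)"
```

```text
t 27.2 pos [ 0.5332 -0.0742  0.0136] dock [-0.0925  0.0003] yline-dock -89.93 F dock [-1.6  1.5  0.2] w 0.065
cm to go [-0.41  1.7  -0.11] turn -0.07
```

Call:
drive_tool(
  series=[
    [[-0.03,0.15,0],0],
    [[-0.04,0.15,0],0],
    [[-0.04,0.15,0],0],
    [[-0.04,0.15,0],0],
    [[-0.03,0.12,0],0],
    [[-0.03,0.12,0],0],
    [[-0.03,0.12,0],0],
    [[-0.03,0.12,0],0],
    [[-0.03,0.12,0],0],
    [[-0.03,0.12,0],0],
  ],
)

```text
time: 28.45
ee_pos: [0.5294, -0.0621, 0.0135]
eef_rot: [0.612, 0.791, -0.001, 0.0]
ft_force: [-2.4, -6.2, 2.0]
width: 0.0655
grip_force: 2.9
```

Call:
drive_tool(
  series=[
    [[-0.02,0.1,0],0],
    [[-0.03,0.1,0],0],
    [[-0.02,0.1,0],0],
    [[-0.03,0.1,0],0],
    [[-0.02,0.1,0],0],
    [[0,0,0],0],
    [[0,0,0],0],
    [[0,0,0],0],
    [[0,0,0],0],
    [[0,0,0],0],
  ],
)

```text
time: 29.7
ee_pos: [0.5282, -0.0567, 0.0135]
eef_rot: [0.612, 0.791, -0.0, -0.0]
ft_force: [-2.3, -4.8, 0.4]
width: 0.0653
grip_force: 2.2
```

```bash
python3 -c "
from h import *
where(-.065,0,.0125,90)"
```

```text
t 29.7 pos [ 0.5282 -0.0567  0.0135] dock [-0.0743  0.0008] yline-dock -89.96 F dock [-4.1  3.4  0.4] w 0.065
cm to go [-0.16  0.92 -0.1 ] turn -0.04
```

Call:
drive_tool(
  series=[
    [[-0.02,0.08,0],0],
    [[-0.02,0.08,0],0],
    [[-0.02,0.08,0],0],
    [[-0.02,0.08,0],0],
    [[-0.02,0.08,0],0],
    [[-0.02,0.08,0],0],
    [[0,0,0],0],
    [[0,0,0],0],
    [[0,0,0],0],
    [[0,0,0],0],
  ],
)

```text
time: 30.95
ee_pos: [0.5269, -0.0522, 0.0134]
eef_rot: [0.612, 0.791, -0.001, -0.0]
ft_force: [-2.5, -5.9, 1.1]
width: 0.0653
grip_force: 2.6
```

```bash
python3 -c "
from h import *
where(-.065,0,.0125,90)"
```

```text
t 30.95 pos [ 0.5269 -0.0522  0.0134] dock [-0.0696  0.0009] yline-dock -89.97 F dock [-5.   3.9  1.1] w 0.065
cm to go [-0.03  0.47 -0.09] turn -0.03
```

Call:
drive_tool(
  series=[
    [[-0.02,0.08,0],0],
    [[-0.02,0.08,0],0],
    [[-0.02,0.08,0],0],
    [[-0.02,0.08,0],0],
    [[-0.02,0.08,0],0],
    [[-0.02,0.08,0],0],
    [[0,0,0],0],
    [[0,0,0],0],
    [[0,0,0],0],
    [[0,0,0],0],
  ],
)

```text
time: 32.2
ee_pos: [0.5257, -0.0485, 0.0134]
eef_rot: [0.612, 0.791, -0.001, 0.0]
ft_force: [-1.1, -9.9, 0.7]
width: 0.0655
grip_force: 4.3
```

```bash
python3 -c "
from h import *
where(-.065,0,.0125,90)"
```

```text
t 32.2 pos [ 0.5257 -0.0485  0.0134] dock [-0.0657  0.0011] yline-dock 90.0 F dock [-9.3  3.6  0.7] w 0.065
cm to go [ 0.09  0.09 -0.09] turn 0.0
```

Call:
drive_tool(
  series=[
    [[-0.01,0.05,0],0],
    [[-0.01,0.05,0],0],
    [[-0.02,0.05,0],0],
    [[-0.01,0.05,0],0],
    [[-0.01,0.05,0],0],
    [[-0.01,0.05,0],0],
    [[0,0,0],0],
    [[0,0,0],0],
    [[0,0,0],0],
    [[0,0,0],0],
  ],
)

```text
time: 33.45
ee_pos: [0.5256, -0.0482, 0.0135]
eef_rot: [0.613, 0.79, -0.002, 0.002]
ft_force: [1.4, -18.1, -3.9]
width: 0.0657
grip_force: 8.9
```

```bash
python3 -c "
from h import *
where(-.065,0,.0125,90)"
```

```text
t 33.45 pos [ 0.5256 -0.0482  0.0135] dock [-0.0654  0.0011] yline-dock 89.9 F dock [-17.9   3.2  -3.9] w 0.066
cm to go [ 0.09  0.07 -0.1 ] turn 0.1
```

The board stopped abruptly at about 18 N, with its middle about 19 mm inside the mouth, which is within the expected range. It may be an early bite, so I'll ease off and push again with the fingers narrowed onto the middle.

Call:
drive_tool(
  series=[
    [[0.1,-0.4,0],0],
    [[0.1,-0.4,0],0],
    [[0.17,-0.4,0],0],
    [[0,0,0],0],
    [[0,0,0],0],
    [[0,0,0],0],
    [[-0.07,0.3,0],0],
    [[-0.07,0.3,0],0],
    [[-0.03,0.15,0],0],
    [[0,0,0],0],
  ],
  hand=0.7,
)

```text
time: 34.7
ee_pos: [0.5274, -0.0482, 0.0136]
eef_rot: [0.612, 0.791, 0.0, 0.0]
ft_force: [0.4, -0.1, -0.1]
width: 0.026
grip_force: 0.0
```

```bash
python3 -c "
from h import *
where(-.0655,0.0005,.0135,90)"
```

```text
t 34.7 pos [ 0.5274 -0.0482  0.0136] dock [-0.0658 -0.0007] yline-dock -89.93 F dock [-0.2 -0.3 -0.1] w 0.026
cm to go [-0.12  0.   -0.01] turn -0.07
```

Call:
drive_tool(
  series=[
    [[-0.02,0.05,0],0],
    [[-0.02,0.05,0],0],
    [[-0.02,0.05,0],0],
    [[-0.02,0.05,0],0],
    [[-0.01,0.05,0],0],
    [[-0.01,0.05,0],0],
    [[0,0,0],0],
    [[0,0,0],0],
    [[0,0,0],0],
    [[0,0,0],0],
  ],
)

```text
time: 35.95
ee_pos: [0.5273, -0.0479, 0.0137]
eef_rot: [0.613, 0.79, -0.0, 0.001]
ft_force: [5.2, -9.0, -4.9]
width: 0.0261
grip_force: 5.2
```

```bash
python3 -c "
from h import *
where(-.0655,0.0005,.0135,90)"
```

```text
t 35.95 pos [ 0.5273 -0.0479  0.0137] dock [-0.0656 -0.0006] yline-dock 89.94 F dock [-10.   -2.7  -4.9] w 0.026
cm to go [-0.1  -0.02 -0.02] turn 0.06
```

Call:
drive_tool(
  series=[
    [[-0.01,0.05,0],0],
    [[-0.01,0.05,0],0],
    [[-0.01,0.05,0],0],
    [[-0.01,0.05,0],0],
    [[-0.01,0.05,0],0],
    [[-0.01,0.05,0],0],
    [[0,0,0],0],
    [[0,0,0],0],
    [[0,0,0],0],
    [[0,0,0],0],
  ],
)

```text
time: 37.2
ee_pos: [0.5272, -0.0478, 0.0138]
eef_rot: [0.613, 0.79, -0.001, 0.003]
ft_force: [8.0, -17.6, -6.4]
width: 0.0261
grip_force: 9.8
```

```bash
python3 -c "
from h import *
where(-.0655,0.0005,.0135,90)"
```

```text
t 37.2 pos [ 0.5272 -0.0478  0.0138] dock [-0.0654 -0.0005] yline-dock 89.83 F dock [-19.   -3.3  -6.4] w 0.026
cm to go [-0.1  -0.03 -0.03] turn 0.17
```

It holds at 19 N with no further travel, so it's wedged. I'll withdraw, lift clear and check numerically.

Call:
drive_tool(
  series=[
    [[0.1,-0.4,0],0],
    [[0.2,-0.8,0],0],
    [[0.25,-1,0],0],
    [[0.25,-1,0],0],
    [[0.25,-1,1],0],
    [[0.5,-2,3],0],
    [[1,-4,3],0],
    [[1,-4,2],0],
    [[1,-4,1],0],
    [[0,0,0],0],
  ],
)

```text
time: 38.45
ee_pos: [0.5715, -0.229, 0.1149]
eef_rot: [0.614, 0.789, -0.0, 0.001]
ft_force: [0.3, 0.8, -0.5]
width: 0.026
grip_force: 0.0
```

```bash
python3 -c "
from h import *
where()
c=snap('side'); q=board(c,(250,180),(370,330)); print(q.tolist())
p=plane(c,q,.018)[:,:2]; print(np.c_[(p-ORI)@d,(p-ORI)@n].round(4).tolist())
hsv=cv2.cvtColor(c['color'],cv2.COLOR_RGB2HSV)
a=cv2.imread('pics/side1.png')[:,:,::-1].astype(int); df=np.abs(a-c['color'].astype(int)).max(2)
for nme,(x,y) in dict(pepper=(233,290),bowl=(413,290),jam=(321,350),tin=(282,412)).items(): print(nme,df[y-25:y+25,x-25:x+25].mean().round(1))
"
```

```text
t 38.45 pos [ 0.5715 -0.229   0.1149] dock [-0.252   0.0019] yline-dock 89.74 F dock [ 0.7 -0.5 -0.5] w 0.026
[[338, 233], [340, 289], [291, 291], [287, 234]]
[[-0.0509, 0.0536], [0.0956, 0.0483], [0.0976, -0.0484], [-0.0511, -0.0558]]
pepper 2.3
bowl 8.1
jam 1.5
tin 1.4
```

```bash
python3 -c "
from h import *
f=lambda im:[cv2.boundingRect(k) for k in cv2.findContours(cv2.inRange(cv2.cvtColor(im,cv2.COLOR_RGB2HSV)[255:330,375:455],(0,0,120),(180,50,255)),0,2)[0] if cv2.contourArea(k)>200]
print(f(np.ascontiguousarray(cv2.imread('pics/side1.png')[:,:,::-1])),f(snap('side')['color']))
print(r.close_job())"
```

```text
[(10, 9, 59, 50)] [(10, 9, 59, 50)]
the job is handed in; nothing more can be done
None
```

The wooden board is wedged straight between the rails, with its middle about 20 mm inside the mouth; it held a second push of 19 N without moving. The jars, bowl and tin look undisturbed in the side camera, and the job was handed in at about 38.5 s of the 58 s limit.

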